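# Start the bridge-clamp bolt over a carved chair rail

### The job

Take the bolt with the orange knob out of the rack and stand it in the threaded boss of the bridge clamp, with the white dot on its knob a quarter turn clockwise (seen from above) from the white mark on the boss. Then start it cleanly: turn it backward (anticlockwise) until the dot has just passed the mark and the bolt drops off the start of the thread, then forward (clockwise) one full turn, so that the dot comes round to the mark again. Finish while still gripping the knob, bolt started and upright, and leave the black-knobbed bolt and the other tools where they are.

Things in the scene. Friction and masses are not known exactly. Their poses are not given: they have to be found in the camera images.
- bolt: Clamp bolt, 100 mm long, about 250 g, knob up. Origin: centre of its lower tip; z to the knob, x towards the white dot. Round orange knob 44 mm across from z = 72 to 100 mm. Steel shank 20 mm across, with a round tip. Two 3.2 mm thread lugs at z = 36 mm reach 16 mm from the axis towards +x and -x. In the rack the lugs rest on its top, the shank 34 mm down a 22 mm hole.
- knob_dot (a point): Centre of the white dot, 10 mm across, on the top of the orange knob, 15 mm from the bolt's axis along the bolt's +x.
- clamp: Fixed steel bridge clamp over a carved rail on a 240 x 180 mm board. Origin on the boss's axis at the work surface; z up, x towards the white mark. Boss: upright dark steel cylinder 64 mm across, z = 45 to 115 mm, open at the top; the bridge's arms run along y below z = 98 mm. From 30 mm under the mouth a plain 21.6 mm hole guides the shank.
- boss_mouth (a point): Centre of the boss's open top, 115 mm above the work surface; axes as the clamp's. Bolt tip depth below it: about 42 mm standing at the goal's quarter turn; turned backward it rises 2.2 mm per rad to 38.4 with the dot at the mark; just past that, once let go or loosely held, it drops to 45.4; then forward it sinks 14 mm per turn, to 59.4 after one turn. Axial play 1.4 mm.
- boss_mark (a point): Centre of the white mark (10 x 8 mm) on the boss's top rim, 27 mm from its axis along the clamp's +x. Two-start right-handed thread, lead 14 mm: one ramp starts under this mark and the other across the bore, 4 mm below the mouth, sinking clockwise; the lugs ride on them.
- rack: Fixed wooden block 75 x 190 x 45 mm; origin at the centre of its underside; holes for the two bolts at y = -55 and +55 mm.
- spare_bolt: A second bolt of the same size with a black knob and no dot, standing in the other hole of the rack; leave it there. Origin at its lower tip.
- gouge_wide: Loose carving gouge, wooden handle, 230 mm long, 26 mm thick, lying on the bench; bystander.
- mallet: Carver's round wooden mallet standing on its head, 84 mm across, 212 mm tall; origin under its head; bystander.
- glue: Yellow glue bottle, 60 mm across, 160 mm tall; bystander.
- rosette: Round carved wooden rosette, 76 mm across, 22 mm high; bystander.
- offcut: Wood offcut 110 x 50 x 30 mm; bystander.
Not all that is in view belongs to the job. What is shaped like the bolt but blue, pink or turquoise is not meant.

How it is judged:
By the outcome, as a careful person would: the job done as asked, in the order asked, and still so for the second after the job is handed in, while the arm keeps its last pose, push and grip.
It also fails if it takes over 72 s, if anything falls off the work surface, if the arm or the gripper's body presses on something with over 40 N, if the wrist force passes 120 N, or if a joint passes its speed limit or range.

### The arm

A 6-joint arm with a two-finger parallel gripper is mounted at the origin on the work surface. World frame = base frame: x ahead of the robot, y to its left, z up, the work surface at z = 0. Lengths are in mm, angles in rad, forces in N, time in s.
With the tool pointing down it reaches from about 275 to 850 mm from the base axis. Payload 5.2 kg.
Tool frame: the origin (TCP) lies midway between the tips of the shut fingers; the grasp point (between the pads) lies 19 mm behind it (env.hold_point_z is the distance from the TCP to the grasp point, in mm); z points along the fingers, y is the line along which they close (so a half turn about z gives the same grasp; the last joint's range is limited). The gripper opens to 85 mm and grips with 20 to 120 N. Pads are 22 mm wide; open, the fingers measure 114 mm over their backs; the gripper's body (76 mm by 85 mm) begins 54 mm behind the grasp point. The pads swing forward as they close: fully open they stand 13 mm farther back than shut.
Start: joints at [-1.39, 0.259, 1.535, -0, 1.348, -0.203], TCP at [205.966, -509.983, 192.21] pointing down, gripper open.
Joint ranges: [-3.14, 3.14], [-0.91, 2.08], [0.19, 2.58], [-1.22, 4.36], [0.22, 2.71], [-3.12, 3.12]. Speed limits (rad/s): [2.57, 2.57, 3.14, 3.14, 3.14, 3.14].

### API

Orientations are given as [roll, pitch, yaw] about the fixed x, y, z axes, in that order (R = Rz(yaw) Ry(pitch) Rx(roll)).
In Python, from plant import env, grab_frame gives the robot as it stands.
- The arm moves only by the shell command python3 -m crank 'ROWS'. ROWS is JSON, a list of rows, each a list of 7 numbers: the turn, a rotation vector about the tool's x, y, z in rad, then the shift along the tool's x, y, z in m, then the finger opening in m, from 0 to 0.0854. A call has 1 to 12 rows; each row shifts and turns the commanded pose from where the row before left it, along the tool's axes as they then stand; what a row does not reach is not made up. A row lasts 1/10 s, in which the tool goes at most 50 mm and 8.59 degrees, less where a joint would pass 70% of its speed; a pose out of reach is approached as far as the arm can. A call is refused whole if a number of a shift passes 0.05 or a number of a turn 0.15, either way. A call with a gripper value outside its range is refused whole. The fingers move at their own pace and stop on an object; the grip force is fixed at half the most. Time passes only in rows, so rows that do not move let the fingers close. It gives the time, the measured TCP pose, the force, the opening and the grip force at its end, in the units of the state.
- env.observe(): the state, without advancing time (a new reading comes with each control period).
- grab_frame(name): name is "scene" or "top" or "wrist"; returns a dict with "pixels" (480x640x3 uint8, blue, green, red), "vfov" (degrees; the focal length in pixels is half the picture's height over the tangent of half this angle, whatever the lens; pixels are square), "cx", "cy" (the principal point, pixels), "origin" and "orientation" of the camera in the world. Camera axes: x right, y down, z forward; pixel columns grow to the right and rows downward; lengths in mm; the calibration is good to about 2 mm. A picture is of the moment at which its call begins. There is no depth.
- env.close_job(): hands the job in; it is judged then, once.
The state is a dict: "clock": time; "joints": joint angles; "joint_velocities": joint speeds; "joint_efforts": joint torques, N m; "position": TCP position; "eef_rot": TCP orientation; "wrist_force": force on the tool from outside, world axes, zero at the start; "ft_torque": the same for the moment, N m; "finger_gap": opening from 0.0 (shut) to 1.0 (fully open); "finger_force": force on a finger pad.
Only numpy, scipy, OpenCV 4.12 (cv2) and the standard library are available. Lean on these libraries where they do the work, as an engineer would, in place of code of your own. Each camera call takes 0.05 s, during which the arm holds its last target. There are 200 camera calls.

## Working session

There is one attempt and no reset: what is moved stays moved. The work goes in short steps, Python scripts to look and compute and a shell command to move; the robot and the scene stay as the last step left them, time stands still between calls to the robot, and variables do not carry over. Pictures are saved under pics/ and viewed, at most 10 in all, crops included, and the job is handed in when it is done.

```bash
ls; mkdir -p pics; python3 - <<'E'
from plant import env, grab_frame
import cv2, numpy as np
ims=[]
for n in("scene","top"):
    f=grab_frame(n); cv2.imwrite(f"pics/{n}0.png",f["pixels"]); print(n,f["vfov"],f["cx"],f["cy"],f["origin"],f["orientation"])
print(env.observe(), env.hold_point_z)
E
```

```text
pics
scene 51.12049313781911 318.0263871652101 236.76026508327465 [1005.63412203  390.82509112  985.10612245] [-2.54715972  0.00270913  2.18862108]
top 57.446336477369954 325.97973179743985 240.2383479415301 [ 447.71911481   33.5322745  1141.6560985 ] [-3.0574153   0.01875434 -1.59364326]
{'clock': 0.1, 'joints': array([-1.38982055e+00,  2.59282236e-01,  1.53597480e+00, -7.59059743e-06,
        1.34801324e+00, -2.02793320e-01]), 'joint_velocities': array([ 0.00047742, -0.00281793, -0.00106735, -0.00150172, -0.000703  ,
        0.001071  ]), 'joint_efforts': array([ 2.91265416e-03, -4.46973467e+01, -2.91246021e+01, -2.28651415e-04,
        6.30815528e-03,  1.31095646e-05]), 'position': array([ 205.85255096, -509.43854298,  191.45090301]), 'eef_rot': array([-3.13994792e+00, -3.30635036e-04,  3.83770508e-01]), 'wrist_force': array([ 0.15255138,  0.26517704, -0.01283943]), 'ft_torque': array([ 0.01672909, -0.02950748, -0.01462119]), 'finger_force': 0.0, 'finger_gap': 1.0021660921338738} 18.700000000000003
```

View pics/top0.png

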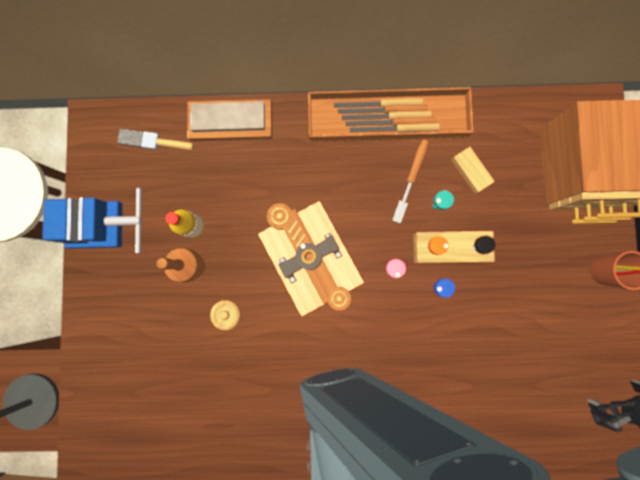

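View pics/scene0.png

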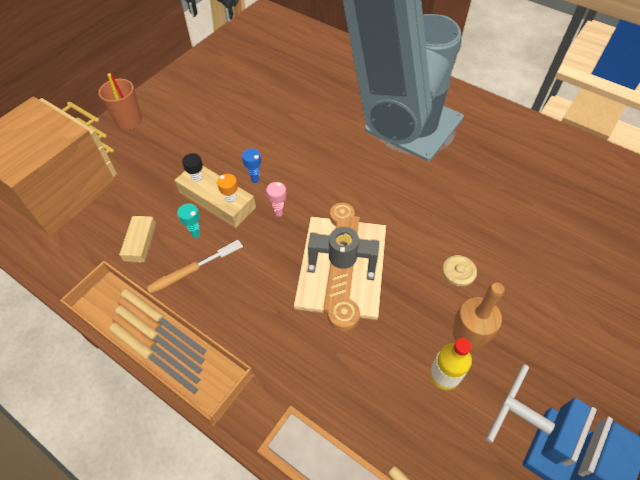

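Top view: orange knob (438,245) and black knob (485,245) stand in the rack; pink (396,268), turquoise (444,200) and blue (445,288) are decoys. The boss is at (309,256). The orange one in the rack fits the description, and I'll confirm it in an enlarged crop.

```bash
cat > h.py <<'E'
from plant import env, grab_frame
import cv2, numpy as np
from scipy.spatial.transform import Rotation as R
def ray(f,u,v):
    fl=240/np.tan(np.radians(f["vfov"]/2))
    return R.from_euler('xyz',f["orientation"]).apply([(u-f["cx"])/fl,(v-f["cy"])/fl,1.])
def cast(f,u,v,z):
    d=ray(f,u,v); o=np.array(f["origin"]); return (o+d*(z-o[2])/d[2])
def proj(f,p):
    fl=240/np.tan(np.radians(f["vfov"]/2))
    c=R.from_euler('xyz',f["orientation"]).inv().apply(np.array(p)-f["origin"]); return c[:2]/c[2]*fl+[f["cx"],f["cy"]]
def blobs(m,amin=4):
    n,l,s,c=cv2.connectedComponentsWithStats(m.astype(np.uint8)); return [(c[i].round(1),s[i]) for i in range(1,n) if s[i,4]>=amin]
def hsv(f): return cv2.cvtColor(f["pixels"],cv2.COLOR_BGR2HSV)
E
python3 - <<'E'
from h import *
out=[]
for n,b,c in(("top",(438,245),(309,256)),("scene",(228,186),(343,245))):
    f=grab_frame(n);H=hsv(f);
    for (u,v),z in((b,111),(c,115)):
        r=22
        w=np.zeros((480,640),bool); w[v-r:v+r,u-r:u+r]=1
        print(n,z,"approx",cast(f,u,v,z).round(1))
        if z==111:
            m=w&(H[...,0]<14)&(H[...,1]>210)&(H[...,2]>180)
            for x in blobs(m,20): print(" orange",x, cast(f,*x[0],z).round(1))
        else:
            m=w&(H[...,2]<95)&(H[...,1]<110)
            for x in blobs(m,60): print(" dark",x, cast(f,*x[0],z).round(1))
        m=w&(H[...,1]<90)&(H[...,2]>170)
        for x in blobs(m,2): print(" white",x, cast(f,*x[0],z).round(1))
        out.append(cv2.resize(f["pixels"][v-r:v+r,u-r:u+r],(300,300),interpolation=cv2.INTER_NEAREST))
cv2.imwrite("pics/crop1.png",np.vstack([np.hstack(out[:2]),np.hstack(out[2:])]))
E
```

```text
top 111 approx [ 517.5 -211.9  111. ]
 white (array([445.7, 245.5]), array([444, 244,   4,   4,  14], dtype=int32)) [ 515.9 -229.9  111. ]
top 115 approx [498.6  91.5 115. ]
 white (array([317. , 236.9]), array([311, 234,  12,   8,  57], dtype=int32)) [543.2  71.8 115. ]
 white (array([326.8, 235.3]), array([325, 234,   5,   4,  15], dtype=int32)) [546.4  48.6 115. ]
 white (array([289.6, 246.5]), array([287, 241,   7,  12,  15], dtype=int32)) [522.1 136.8 115. ]
 white (array([302.6, 245.9]), array([300, 244,   6,   5,  27], dtype=int32)) [522.8 106.1 115. ]
 white (array([287.6, 254.7]), array([287, 251,   3,   7,  13], dtype=int32)) [502.9 141.8 115. ]
 white (array([296. , 252.5]), array([296, 252,   1,   2,   2], dtype=int32)) [507.6 121.9 115. ]
 white (array([328.4, 260.5]), array([325, 256,   6,  13,  42], dtype=int32)) [487.   46.2 115. ]
 white (array([297.8, 275.3]), array([296, 273,   5,   5,  19], dtype=int32)) [454.1 118.6 115. ]
 white (array([292.5, 277. ]), array([291, 277,   4,   1,   4], dtype=int32)) [450.4 131.1 115. ]
scene 111 approx [ 530.  -199.5  111. ]
 whi
[... 216 characters left out ...]
514.5 102.3 115. ]
 dark (array([341.9, 256.5]), array([321, 242,  44,  25, 481], dtype=int32)) [539. 116. 115.]
 white (array([326.7, 228.5]), array([321, 223,  15,  13, 146], dtype=int32)) [499.7  50.9 115. ]
 white (array([359.6, 230.9]), array([357, 223,   5,  16,  41], dtype=int32)) [464.7 111.1 115. ]
 white (array([363.4, 238.4]), array([362, 237,   3,   3,   5], dtype=int32)) [476.2 127.9 115. ]
 white (array([342.1, 248.9]), array([340, 247,   5,   5,  24], dtype=int32)) [523.5 106.1 115. ]
 white (array([324.3, 260.1]), array([321, 253,   8,  14,  99], dtype=int32)) [566.8  91.7 115. ]
 white (array([359.8, 262.6]), array([354, 258,  11,   9,  71], dtype=int32)) [530.1 153.7 115. ]
```

View pics/crop1.png

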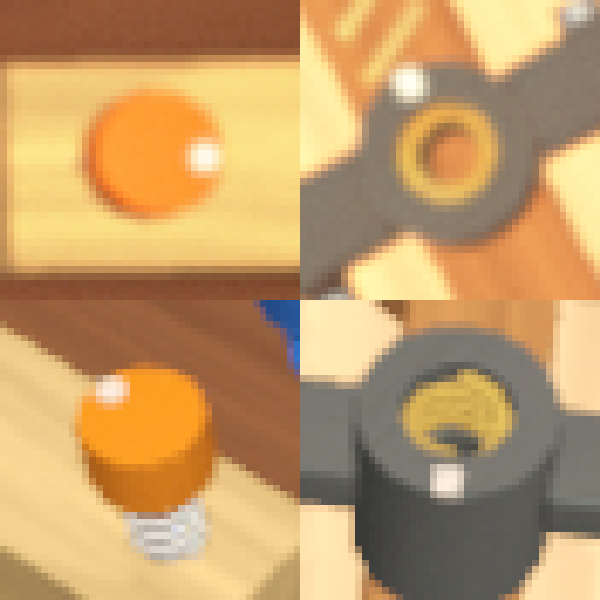

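The crops confirm it: an orange knob in the rack with its dot near (516,-230), and the boss mark near (523,106). I'll move over the bolt for a near look.

```bash
python3 -m crank '[[0,0,0,0.033,-0.013,0,0.085],[0,0,0,0.033,-0.013,0,0.085],[0,0,0,0.033,-0.013,0,0.085],[0,0,0,0.033,-0.013,0,0.085],[0,0,0,0.033,-0.013,0,0.085],[0,0,0,0.033,-0.013,0,0.085],[0,0,0,0.033,-0.013,0,0.085],[0,0,0,0.033,-0.013,0,0.085],[0,0,0,0.033,-0.013,0,0.085],[0,0,0,0.033,-0.013,0,0.085],[0,0,0,0.033,-0.013,0,0.085],[0,0,0,0.033,-0.013,0,0.085]]'
python3 -m crank '[[0,0,-0.126,0,0,0,0.085],[0,0,-0.126,0,0,0,0.085],[0,0,-0.126,0,0,0,0.085],[0,0,-0.126,0,0,0,0.085],[0,0,-0.126,0,0,0,0.085],[0,0,0,0,0,0,0.085]]'
python3 - <<'E'
from h import *
o=env.observe();print(o["position"],o["eef_rot"],o["joints"])
f=grab_frame("wrist");cv2.imwrite("pics/w1.png",f["pixels"]);print(f["origin"],f["orientation"],f["vfov"])
E
```

```text
clock: 1.4
position: [515.6, -215.8, 192.1]
eef_rot: [-3.141, 0.0, 0.384]
wrist_force: [0.7, -0.2, 0.3]
finger_gap: 0.995
finger_force: 0.0
clock: 2.0
position: [514.6, -216.9, 192.0]
eef_rot: [-3.141, -0.0, 1.015]
wrist_force: [-0.1, 0.0, 0.2]
finger_gap: 0.999
finger_force: 0.0
[ 514.61695627 -216.88683295  191.97298775] [-3.14104436e+00 -5.01175772e-05  1.01495263e+00] [-5.98611861e-01  2.74294160e-01  1.51440701e+00  2.72711262e-05
  1.35344141e+00 -4.27740664e-02]
[ 558.40339204 -145.1875912   373.84289177] [ 2.81066137e+00  5.52654270e-05 -5.55771830e-01] 70.66863766838617
```

View pics/w1.png

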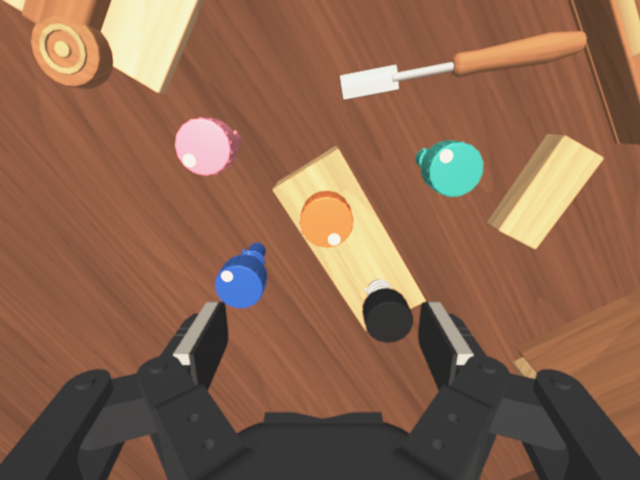

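Wrist view: orange knob at (327,218) with its dot at (334,239), and the black knob at (387,314). There is clear space around the knob. Next I'll refine the bolt and boss positions.

```bash
python3 - <<'E'
from h import *
f=grab_frame("wrist");H=hsv(f)
w=np.zeros((480,640),bool); w[180:260,290:365]=1
m=w&(H[...,0]<20)&(H[...,1]>120)&(H[...,2]>225)
for x in blobs(m,30): print("orange",x)
mw=w&(H[...,1]<60)&(H[...,2]>200)
for x in blobs(mw,10): print("white",x,cast(f,*x[0],111).round(1))
c=max(cv2.findContours(((m|mw)*255).astype(np.uint8),0,1)[0],key=cv2.contourArea)
e=cv2.fitEllipse(cv2.convexHull(c));print("ellipse",e,cast(f,*e[0],111).round(1))
for p in((439,245),):
    t=grab_frame("top");print(cast(t,*p,111))
print("proj of top est in wrist",proj(f,(516.8,-215,111)),proj(f,(516.8,-193,111)))
E
```

```text
orange (array([325.3, 220.1]), array([ 299,  195,   55,   53, 2059], dtype=int32))
white (array([333.7, 238.8]), array([328, 233,  12,  12, 112], dtype=int32)) [ 516.6 -229.5  111. ]
ellipse ((325.7122497558594, 221.00314331054688), (52.25849533081055, 54.62883377075195), 96.1080551147461) [ 519.1 -213.   111. ]
[ 517.41181391 -214.27768688  111.        ]
proj of top est in wrist [324.58006525 224.49307549] [309.92094118 202.05989694]
```

```bash
python3 -m crank '[[0,0,0,0.0036,0.0013,0.019,0.085],[0,0,0,0,0,0.025,0.085],[0,0,0,0,0,0.025,0.085],[0,0,0,0,0,0.025,0.085],[0,0,0,0,0,0.019,0.085],[0,0,0,0,0,0,0.03],[0,0,0,0,0,0,0.03],[0,0,0,0,0,0,0.03],[0,0,0,0,0,0,0.03],[0,0,0,0,0,0,0.03],[0,0,0,0,0,0,0.03]]'
```

```text
clock: 3.25
position: [518.0, -214.8, 79.8]
eef_rot: [3.141, 0.0, 1.014]
wrist_force: [0.8, 1.1, -0.6]
finger_gap: 0.35
finger_force: 0.0
```

```bash
python3 - <<'E'
from h import *
f=grab_frame("wrist");g=grab_frame("scene")
u,v=proj(g,(518,-215,95)).astype(int);
c=cv2.resize(g["pixels"][max(0,v-50):v+50,u-50:u+50],(400,400))
d=cv2.resize(f["pixels"][130:430,170:470],(400,400))
cv2.imwrite("pics/g1.png",np.hstack([c,d]));print(u,v)
E
```

```text
227 184
```

View pics/g1.png

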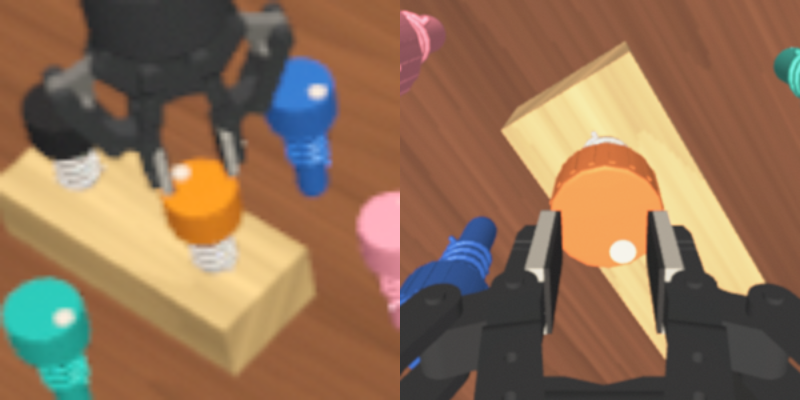

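The scene half shows the fingers beside or above the orange knob without clamping it. In the wrist half, the pads sit at the knob's near (tool −x) side. I'll check where the TCP and the knob project.

```bash
python3 - <<'E'
from h import *
o=env.observe();print(o["position"],o["eef_rot"],o["finger_gap"],o["finger_force"])
f=grab_frame("wrist");H=hsv(f)
p=o["position"];Rt=R.from_euler('xyz',o["eef_rot"])
crop=lambda q:((q-[170,130])*400/300+[400,0]).round()
for l,q in(("tcp",(0,0,0)),("grasp",(0,0,-19)),("padL",(0,.015*1000,-19)),("padR",(0,-15,-19)),("tipL",(0,15,0)),("pad+x",(11,15,-19))):
    print(l,crop(proj(f,p+Rt.apply(q))))
w=np.zeros((480,640),bool); w[180:340,270:500]=1
mw=w&(H[...,1]<60)&(H[...,2]>200)
for x in blobs(mw,60): print("white",x,[cast(f,*x[0],z).round(1) for z in(105,111,117)])
for h in(83,111): print(h,crop(proj(f,(517.6,-214.5,h))))
g=grab_frame("scene")
print("tcp scene",(proj(g,p)-[177,134])*4,(proj(g,p+[0,0,19])-[177,134])*4)
E
```

```text
[ 517.86487742 -214.75212003   79.53923459] [3.14105377e+00 5.23625953e-05 1.01377199e+00] 0.35270462227406174 0.0
tcp [605. 186.]
grasp [605. 206.]
padL [643. 206.]
padR [568. 206.]
tipL [639. 186.]
pad+x [643. 181.]
white (array([321.4, 234.8]), array([309, 229,  29,  11, 139], dtype=int32)) [array([ 532.8, -188.2,  105. ]), array([ 533.9, -186.5,  111. ]), array([ 535. , -184.7,  117. ])]
white (array([337.1, 318.8]), array([328, 311,  19,  17, 261], dtype=int32)) [array([ 514.8, -232.8,  105. ]), array([ 516.6, -229.4,  111. ]), array([ 518.4, -225.9,  117. ])]
white (array([372.6, 334. ]), array([369, 331,  12,   9,  61], dtype=int32)) [array([ 526.2, -251.2,  105. ]), array([ 527.6, -247.1,  111. ]), array([ 528.9, -242.9,  117. ])]
83 [604. 189.]
111 [605. 221.]
tcp scene [206.12944945 217.93307484] [201.1574322 196.7924184]
```

The pads stand about 35–40 mm higher than the reported TCP implies: the scene shows the tips at about z 118, just over the knob. I'll reopen, go lower and close again, which still leaves clearance over the rack.

```bash
python3 -m crank '[[0,0,0,0,0,0,0.075],[0,0,0,0,0,0,0.075],[0,0,0,0,0,0,0.075],[0,0,0,0,0,0,0.075],[0,0,0,0,0,0.011,0.075],[0,0,0,0,0,0.011,0.075],[0,0,0,0,0,0.011,0.075],[0,0,0,0,0,0,0.075]]'
python3 -m crank '[[0,0,0,0,0,0,0.03],[0,0,0,0,0,0,0.03],[0,0,0,0,0,0,0.03],[0,0,0,0,0,0,0.03],[0,0,0,0,0,0,0.03]]'
python3 - <<'E'
from h import *
f=grab_frame("wrist");g=grab_frame("scene")
c=cv2.resize(g["pixels"][134:234,177:277],(400,400))
d=cv2.resize(f["pixels"][130:430,170:470],(400,400))
cv2.imwrite("pics/g2.png",np.hstack([c,d]))
E
```

```text
clock: 4.25
position: [516.1, -213.6, 43.7]
eef_rot: [-3.137, -0.0, 1.014]
wrist_force: [0.2, 0.7, -0.4]
finger_gap: 0.876
finger_force: 0.0
clock: 4.75
position: [518.4, -215.2, 46.8]
eef_rot: [3.14, 0.0, 1.014]
wrist_force: [1.1, -1.1, 1.8]
finger_gap: 0.498
finger_force: 60.8
```

View pics/g2.png

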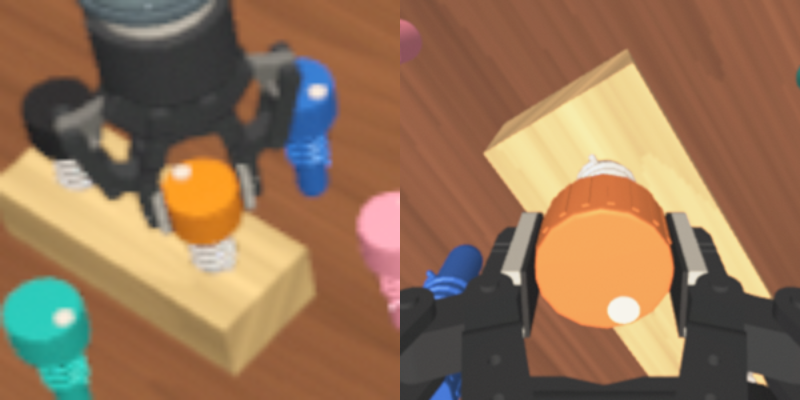

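The scene half shows both pads on the orange knob, and the force reads 61 N, so it is gripped. Lifting.

```bash
python3 -m crank '[[0,0,0,0,0,-0.01,0.03],[0,0,0,0,0,-0.015,0.03],[0,0,0,0,0,-0.02,0.03],[0,0,0,0,0,-0.02,0.03],[0,0,0,0,0,-0.02,0.03],[0,0,0,0,0,-0.02,0.03],[0,0,0,0,0,-0.02,0.03],[0,0,0,0,0,-0.02,0.03],[0,0,0,0,0,0,0.03]]'
cat >> h.py <<'E'
def look(offs=99.8-35.6):
    "dot position in wrist picture; knob top at TCP z + offs"
    o=env.observe();f=grab_frame("wrist");H=hsv(f);z=o["position"][2]+offs
    w=np.zeros((480,640),bool); w[200:420,240:400]=1
    mw=w&(H[...,1]<60)&(H[...,2]>200)
    for x in blobs(mw,100): print("white",x,cast(f,*x[0],z).round(1))
    m=w&(H[...,0]<20)&(H[...,1]>120)&(H[...,2]>225)
    mm=((m|mw)*255).astype(np.uint8);c=max(cv2.findContours(mm,0,1)[0],key=cv2.contourArea)
    e=cv2.fitEllipse(cv2.convexHull(c));print("ellipse",e,cast(f,*e[0],z).round(1))
    print(o["position"].round(1),o["eef_rot"].round(3),o["joints"].round(3),o["finger_gap"]);return f
E
python3 - <<'E'
from h import *
f=look()
# boss from top
t=grab_frame("top");g=grab_frame("scene")
for n,k in(("top",t),("scene",g)):
    H=hsv(k);u,v=proj(k,(499,93,115)).astype(int);r=30
    for x in blobs((H[...,1]<90)&(H[...,2]>170),5):
        if np.hypot(*(x[0]-[u,v]))<25: print(n,x,cast(k,*x[0],115).round(1))
    G=(H[...,0]>14)&(H[...,0]<32)&(H[...,1]>110)
    a=cv2.resize(k["pixels"][v-25:v+25,u-25:u+25],(400,400),interpolation=cv2.INTER_CUBIC);print(n,u-25,v-25)
    out=a if n=="top" else np.hstack([out,a])
cv2.imwrite("pics/boss.png",out)
cv2.imwrite("pics/w2.png",f["pixels"])
E
```

```text
clock: 5.75
position: [518.6, -215.1, 194.0]
eef_rot: [3.138, 0.0, 1.014]
wrist_force: [0.5, 0.0, -2.4]
finger_gap: 0.496
finger_force: 62.2
white (array([322.3, 256.2]), array([303, 246,  43,  19, 371], dtype=int32)) [ 536.3 -184.6  258.2]
white (array([376.4, 285.1]), array([367, 281,  20,   9, 124], dtype=int32)) [ 547.7 -206.   258.2]
white (array([337.1, 362.1]), array([326, 353,  23,  19, 363], dtype=int32)) [ 516.  -228.9  258.2]
ellipse ((322.0027770996094, 330.02471923828125), (90.12096405029297, 104.31771850585938), 95.26837921142578) [ 519.  -212.1  258.2]
[ 518.6 -215.1  194. ] [3.138 0.    1.014] [-0.592  0.275  1.508  0.     1.354 -0.035] 0.49552479322113085
top (array([312.6, 231.3]), array([309, 226,   8,  12,  24], dtype=int32)) [556.7  81.9 115. ]
top (array([302.6, 245.8]), array([300, 243,   6,   6,  26], dtype=int32)) [523.  106.1 115. ]
top 283 230
scene (array([320.4, 226.7]), array([307, 217,  29,  27, 363], dtype=int32)) [503.6  37.4 115. ]
scene (array([360. , 231.3]), array([357, 223,   6,  16,  51], dtype=int32)) [465.1 112.4 115. ]
scene (array([342.1, 248.9]), array([340, 247,   5,   5,  24], dtype=int32)) [523.5 106.1 115. ]
scene 318 212
```

View pics/boss.png

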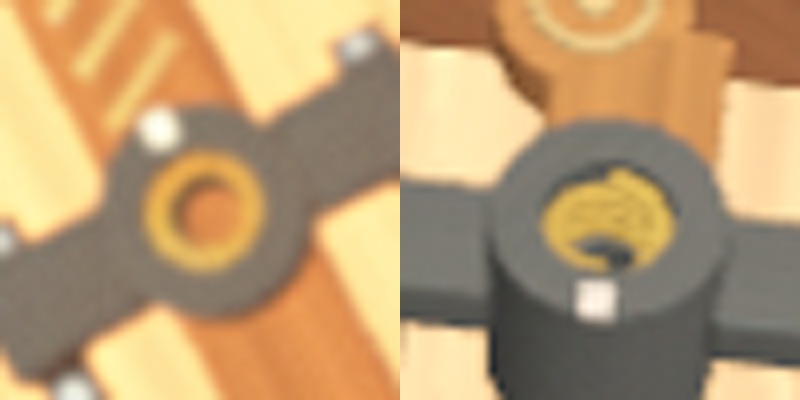

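In the top crop the bore centre is at about (308.2,256) and the mark at (302.6,245.8). In the scene crop the top face is centred at about (344,238.6). Moving over the boss now.

```bash
python3 -m crank '[[0,0,0,0.013,-0.009,0,0.03],[0,0,0,0.025,-0.018,0,0.03],[0,0,0,0.025,-0.018,0,0.03],[0,0,0,0.025,-0.018,0,0.03],[0,0,0,0.025,-0.018,0,0.03],[0,0,0,0.025,-0.018,0,0.03],[0,0,0,0.025,-0.018,0,0.03],[0,0,0,0.025,-0.018,0,0.03],[0,0,0,0.025,-0.018,0,0.03],[0,0,0,0.025,-0.018,0,0.03],[0,0,0,0.012,-0.008,0,0.03]]'
python3 -m crank '[[0,0,-0.138,0,0,0,0.03],[0,0,-0.138,0,0,0,0.03],[0,0,-0.138,0,0,0,0.03],[0,0,-0.138,0,0,0,0.03],[0,0,-0.138,0,0,0,0.03],[0,0,0,0,0,0,0.03],[0,0,0,0,0,0,0.03]]'
python3 - <<'E'
from h import *
f=look();t=grab_frame("top");g=grab_frame("scene")
print("centre",cast(t,308.15,255.9,115),cast(g,344.1,238.6,115))
p=env.observe()["position"]
u,v=proj(g,p+[0,0,10]).astype(int);print(u-50,v-60)
c=cv2.resize(g["pixels"][v-60:v+40,u-50:u+50],(480,480),interpolation=cv2.INTER_CUBIC)
d=cv2.resize(f["pixels"][130:450,170:470],(320,340))
cv2.imwrite("pics/b1.png",np.hstack([c,np.vstack([d,np.zeros((140,320,3),np.uint8)])]))
E
```

```text
clock: 7.0
position: [496.0, 95.3, 190.1]
eef_rot: [-3.138, 0.0, 1.016]
wrist_force: [-0.1, -0.2, -1.1]
finger_gap: 0.494
finger_force: 62.1
clock: 7.7
position: [497.4, 92.2, 190.7]
eef_rot: [-3.14, -0.0, 1.7]
wrist_force: [0.1, -0.6, -3.1]
finger_gap: 0.497
finger_force: 62.0
white (array([358.8, 217.5]), array([352, 211,  15,  13, 132], dtype=int32)) [503.6 144.1 254.9]
white (array([323.8, 256.3]), array([307, 246,  39,  19, 313], dtype=int32)) [493.  127.4 254.9]
white (array([337.2, 362. ]), array([326, 353,  23,  19, 351], dtype=int32)) [504.9  80.4 254.9]
ellipse ((322.72210693359375, 330.45751953125), (88.5347671508789, 102.76914978027344), 90.66480255126953) [496.8  95.  254.9]
[497.4  92.2 190.7] [-3.14 -0.    1.7 ] [-0.038  0.181  1.639 -0.     1.323 -0.167] 0.497278769616022
centre [498.91034925  93.50117279 115.        ] [499.87483455  95.29522943 115.        ]
295 152
```

View pics/b1.png

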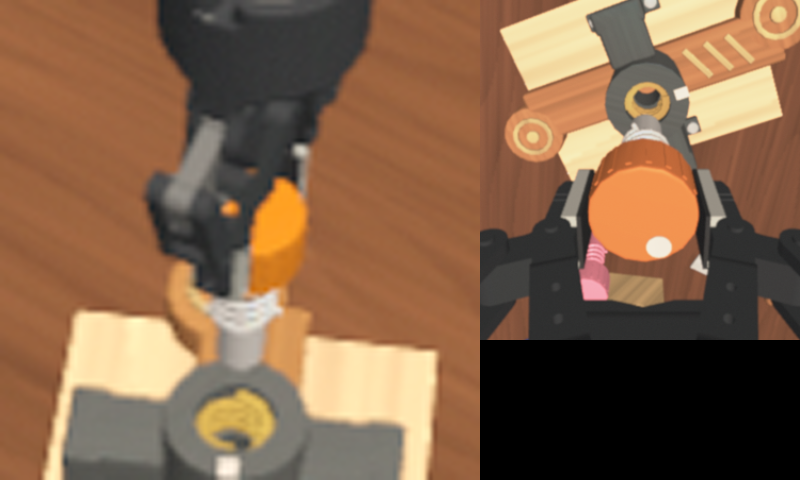

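The wrist half shows the dot at about (337,362) on the knob, and the mark and gold bore of the boss ahead at about (359,217), so both can be measured in one frame.

```bash
python3 - <<'E'
from h import *
f=grab_frame("wrist");H=hsv(f);o=env.observe();p=o["position"]
m=np.zeros((480,640),bool);m[170:260,280:370]=1
# dark steel boss: low saturation mid/dark
d=m&(H[...,1]<70)&(H[...,2]<150)
fl=240/np.tan(np.radians(f["vfov"]/2))
# outer rim: cast all dark + white + inside onto z=115, robust circle on the +x side (visible top edge)
mk=cast(f,358.8,217.5,115);print("mark",mk)
# gold ring centre
g=m&(H[...,0]>15)&(H[...,0]<30)&(H[...,1]>120)
for x in blobs(g,40): print("gold",x,cast(f,*x[0],115).round(1))
# edge search along rays from the assumed centre in world plane z=115
G=cv2.GaussianBlur(f["pixels"],(3,3),0).astype(float)
c0=np.array([499,93.5]);pts=[]
lab=cv2.cvtColor(f["pixels"],cv2.COLOR_BGR2LAB).astype(float)
for a in np.radians(np.arange(0,360,5)):
    rr=np.arange(26,40,.5);vals=[]
    for r in rr:
        u,v=proj(f,(c0[0]+r*np.cos(a),c0[1]+r*np.sin(a),115))
        vals.append(G[int(round(v)),int(round(u))])
    V=np.array(vals); s=V.max(1)-V.min(1)
    k=np.where(s>55)[0]
    if len(k) and k[0]>2 : pts.append([*(c0+rr[k[0]]*np.array([np.cos(a),np.sin(a)])),rr[k[0]],round(np.degrees(a))])
pts=np.array(pts);print(pts.round(0)[:,2:].tolist())
from scipy.optimize import least_squares
s=least_squares(lambda c:np.hypot(pts[:,0]-c[0],pts[:,1]-c[1])-32,c0,loss='soft_l1');print("rim centre",s.x, "mark yaw",np.arctan2(*(mk[:2]-s.x)[::-1]),np.hypot(*(mk[:2]-s.x)))
# shank tip cast
for z in(154,): print("tcp axis tip px",proj(f,(p[0],p[1],z)),"knob top px",proj(f,(p[0],p[1],254.9)))
E
```

```text
mark [524.31090719 106.22761055 115.        ]
gold (array([326.5, 225.6]), array([305, 207,  43,  35, 689], dtype=int32)) [499.9  96.2 115. ]
[[32.0, 0.0], [32.0, 5.0], [32.0, 10.0], [32.0, 15.0], [33.0, 20.0], [34.0, 25.0], [33.0, 30.0], [33.0, 35.0], [33.0, 40.0], [33.0, 45.0], [34.0, 50.0], [35.0, 55.0], [38.0, 60.0], [39.0, 65.0], [40.0, 70.0], [36.0, 140.0], [34.0, 145.0], [33.0, 150.0], [32.0, 155.0], [32.0, 160.0], [32.0, 165.0], [32.0, 170.0], [30.0, 175.0], [31.0, 180.0], [31.0, 185.0], [31.0, 190.0], [30.0, 195.0], [30.0, 200.0], [31.0, 205.0], [30.0, 210.0], [30.0, 215.0], [30.0, 220.0], [30.0, 225.0], [30.0, 230.0], [30.0, 235.0], [30.0, 240.0], [32.0, 245.0], [34.0, 250.0], [31.0, 255.0], [30.0, 260.0], [28.0, 265.0], [28.0, 280.0], [28.0, 285.0], [30.0, 290.0], [30.0, 295.0], [31.0, 300.0], [36.0, 305.0], [33.0, 350.0], [32.0, 355.0]]
rim centre [499.38879667  95.84009771] mark yaw 0.3949039434772917 27.000222512478047
tcp axis tip px [323.3619715  247.63619536] knob top px [323.65683305 336.12722044]
```

```bash
python3 -m crank '[[0,0,0.14,0,0,0,0.03],[0,0,0,0.0024,0.002,0,0.03],[0,0,0,0,0,0.015,0.03],[0,0,0,0,0,0.02,0.03],[0,0,0,0,0,0.015,0.03],[0,0,0,0,0,0.005,0.03],[0,0,0,0,0,0,0.03],[0,0,0,0,0,0,0.03]]'
python3 - <<'E'
from h import *
print(env.observe()["wrist_force"]); f=look()
E
```

```text
clock: 8.7
position: [500.4, 94.6, 136.9]
eef_rot: [3.141, 0.0, 1.565]
wrist_force: [-1.0, -0.3, -2.9]
finger_gap: 0.493
finger_force: 62.0
[-1.02169114 -0.26782182 -2.91135688]
white (array([359.9, 238.6]), array([351, 231,  19,  16, 194], dtype=int32)) [513.9 137.  201.1]
white (array([323.8, 256.4]), array([307, 247,  38,  18, 298], dtype=int32)) [500.6 130.  201.1]
white (array([337.3, 362. ]), array([326, 353,  23,  19, 349], dtype=int32)) [506.   81.8 201.1]
ellipse ((322.7602844238281, 330.3720703125), (88.46710205078125, 102.55477142333984), 90.81491088867188) [500.   97.5 201.1]
[500.4  94.6 136.9] [3.141 0.    1.565] [-0.033  0.231  1.714  0.     1.196 -0.026] 0.4933187824996455
```

```bash
python3 -m crank '[[0,0,0,0,-0.0005,0.006,0.03],[0,0,0,0,0,0.006,0.03],[0,0,0,0,0,0.003,0.03],[0,0,0,0,0,0.003,0.03],[0,0,0,0,0,0.003,0.03],[0,0,0,0,0,0,0.03]]'
python3 - <<'E'
from h import *
f=grab_frame("wrist");print(cast(f,359.9,238.6,115));H=hsv(f)
m=np.zeros((480,640),bool);m[200:300,330:400]=1
for x in blobs(m&(H[...,1]<60)&(H[...,2]>200),60): print(x,cast(f,*x[0],115).round(1))
E
```

```text
clock: 9.35
position: [499.2, 94.6, 114.7]
eef_rot: [-3.141, -0.0, 1.564]
wrist_force: [-0.1, -0.0, -2.6]
finger_gap: 0.492
finger_force: 62.2
[520.08762459 114.23336565 115.        ]
(array([365.9, 251.3]), array([356, 243,  21,  18, 238], dtype=int32)) [523.8 106.4 115. ]
(array([336.1, 258.2]), array([330, 252,  16,  13,  96], dtype=int32)) [506.6 102.2 115. ]
(array([386.2, 277. ]), array([381, 272,  11,  12, 104], dtype=int32)) [536.4  90.  115. ]
```

```bash
python3 -m crank '[[0,0,0,0,0,0.002,0.03],[0,0,0,0,0,0.002,0.03],[0,0,0,0,0,0,0.03]]'; python3 -m crank '[[0,0,0,0,0,0.002,0.03],[0,0,0,0,0,0,0.03]]';
```

```text
clock: 9.7
position: [499.3, 94.5, 111.0]
eef_rot: [-3.141, 0.0, 1.564]
wrist_force: [-1.2, -0.7, -2.7]
finger_gap: 0.492
finger_force: 62.2
clock: 9.9
position: [499.6, 94.5, 109.4]
eef_rot: [3.141, 0.0, 1.564]
wrist_force: [-0.4, -1.3, -1.1]
finger_gap: 0.493
finger_force: 62.7
```

```bash
python3 -m crank '[[0,0,0,0,0,0.001,0.03],[0,0,0,0,0,0,0.03],[0,0,0,0,0,0,0.03]]'; python3 -m crank '[[0,0,0,0,0,0,0.06],[0,0,0,0,0,0,0.06],[0,0,0,0,0,0,0.06],[0,0,0,0,0,0,0.06],[0,0,0,0,0,0,0.06]]'
python3 - <<'E'
from h import *
f=look(); print(env.observe()["wrist_force"])
t=grab_frame("top");g=grab_frame("scene");p=np.array([499.5,95.4,173])
o=[]
for k in(t,g):
    u,v=proj(k,p).astype(int);o.append(cv2.resize(k["pixels"][v-35:v+35,u-35:u+35],(260,260)))
o.append(cv2.resize(f["pixels"][180:440,200:460],(260,260)))
cv2.imwrite("pics/s1.png",np.hstack(o))
E
```

```text
clock: 10.2
position: [499.7, 94.4, 109.1]
eef_rot: [3.141, 0.0, 1.564]
wrist_force: [-2.7, -0.8, 4.8]
finger_gap: 0.493
finger_force: 63.1
clock: 10.7
position: [499.5, 94.6, 108.2]
eef_rot: [3.142, -0.0, 1.564]
wrist_force: [0.3, -0.4, 0.3]
finger_gap: 0.706
finger_force: 0.0
white (array([366.8, 255.7]), array([357, 247,  21,  19, 249], dtype=int32)) [515.9 130.2 172.4]
white (array([324.4, 258.1]), array([307, 250,  39,  17, 300], dtype=int32)) [500.  129.3 172.4]
white (array([387.2, 280.4]), array([382, 275,  12,  12, 109], dtype=int32)) [524.1 119.9 172.4]
white (array([337.9, 364.7]), array([327, 356,  23,  19, 350], dtype=int32)) [505.4  80.4 172.4]
ellipse ((323.2510986328125, 332.86370849609375), (88.75434112548828, 103.89622497558594), 90.66028594970703) [499.3  96.3 172.4]
[499.5  94.6 108.2] [ 3.142 -0.     1.564] [-0.033  0.259  1.754  0.     1.128 -0.026] 0.7060430591244853
[-0.67313167 -0.25130151 -0.06513634]
```

View pics/s1.png

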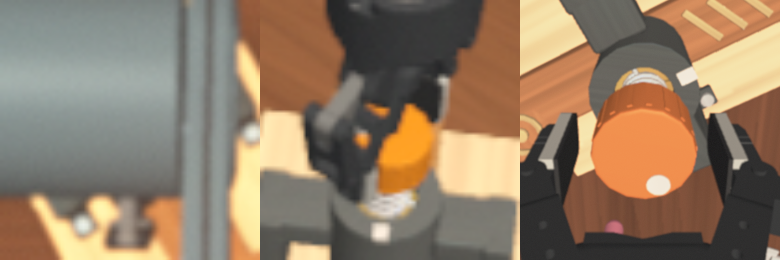

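The bolt stands upright on the thread. The dot is at −1.15 rad against the mark at 0.41, so it is a quarter turn clockwise as asked. I'll regrip and turn backward, following the rise.

```bash
python3 -m crank '[[0,0,0,0,0,0,0.03],[0,0,0,0,0,0,0.03],[0,0,0,0,0,0,0.03],[0,0,0,0,0,0,0.03],[0,0,0,0,0,0,0.03]]'; python3 -m crank '[[0,0,-0.13,0,0,-0.0003,0.03],[0,0,-0.13,0,0,-0.0003,0.03],[0,0,-0.13,0,0,-0.0003,0.03],[0,0,-0.13,0,0,-0.0003,0.03],[0,0,-0.13,0,0,-0.0003,0.03],[0,0,-0.13,0,0,-0.0003,0.03],[0,0,0,0,0,0,0.03]]'
```

```text
clock: 11.35
position: [499.9, 94.5, 108.5]
eef_rot: [3.141, 0.0, 1.564]
wrist_force: [0.8, 0.6, 2.9]
finger_gap: 0.496
finger_force: 60.6
clock: 12.05
position: [499.6, 94.3, 110.2]
eef_rot: [-3.141, 0.001, 2.345]
wrist_force: [-0.2, -1.1, 4.1]
finger_gap: 0.493
finger_force: 60.6
```

```bash
python3 -m crank '[[0,0,-0.13,0,0,-0.0003,0.03],[0,0,-0.13,0,0,-0.0003,0.03],[0,0,-0.13,0,0,-0.0003,0.03],[0,0,-0.13,0,0,-0.0003,0.03],[0,0,-0.13,0,0,-0.0003,0.03],[0,0,-0.13,0,0,-0.0003,0.03],[0,0,0,0,0,0,0.03]]'
python3 - <<'E'
from h import *
f=look();H=hsv(f)
m=np.zeros((480,640),bool);m[180:460,220:420]=1
for x in blobs(m&(H[...,1]<60)&(H[...,2]>200),60): print(x[0],x[1][4],cast(f,*x[0],115).round(1))
E
python3 -m crank '[[0,0,-0.1,0,0,-0.0002,0.03],[0,0,-0.1,0,0,0,0.03],[0,0,0,0,0,0,0.03]]'
```

```text
clock: 12.75
position: [499.6, 94.2, 111.8]
eef_rot: [-3.141, 0.0, 3.122]
wrist_force: [1.0, -2.0, 2.0]
finger_gap: 0.495
finger_force: 60.6
white (array([337.3, 364. ]), array([326, 355,  23,  19, 349], dtype=int32)) [513.6 100.7 176. ]
ellipse ((323.1413269042969, 332.7712097167969), (88.17568969726562, 103.19060516357422), 90.7910385131836) [498.  95. 176.]
[499.6  94.2 111.8] [-3.141  0.     3.122] [-3.300e-02  2.550e-01  1.749e+00 -1.000e-03  1.137e+00 -1.584e+00] 0.49516190041092867
[236.8 235.6] 121 [476.2  47.2 115. ]
[330.4 257.8] 82 [490.6  99.3 115. ]
[337.3 364. ] 349 [564.5 102.8 115. ]
clock: 13.1
position: [499.6, 94.1, 111.7]
eef_rot: [-3.141, -0.0, -2.963]
wrist_force: [0.8, -3.0, -0.5]
finger_gap: 0.497
finger_force: 60.9
```

```bash
python3 -m crank '[[0,0,0,0,0,0,0.06],[0,0,0,0,0,0,0.06],[0,0,0,0,0,0,0.06],[0,0,0,0,0,0,0.06],[0,0,0,0,0,0,0.06],[0,0,0,0,0,0,0.06]]'
python3 - <<'E'
from h import *
f=look()
E
```

```text
clock: 13.7
position: [499.4, 94.6, 112.0]
eef_rot: [3.141, -0.0, -2.96]
wrist_force: [0.8, 1.1, -0.2]
finger_gap: 0.701
finger_force: 0.0
white (array([348. , 346.4]), array([337, 337,  23,  20, 353], dtype=int32)) [502.5 106.5 176.2]
ellipse ((333.65313720703125, 316.3161926269531), (88.74779510498047, 101.79218292236328), 78.486572265625) [489.5  97.9 176.2]
[499.4  94.6 112. ] [ 3.141 -0.    -2.96 ] [-0.033  0.255  1.749  0.     1.137 -1.785] 0.7008149540651851
```

The knob moved about 11 px sideways on release, so it leans and may be hanging on the thread start. I'll straighten it with the pads, go slightly further back, and hold it loosely so it drops upright.

```bash
python3 -m crank '[[0,0,0,0,0,0,0.03],[0,0,0,0,0,0,0.03],[0,0,0,0,0,0,0.03],[0,0,0,0,0,0,0.03],[0,0,0,0,0,0,0.03]]'
python3 - <<'E'
from h import *
f=look();print(env.observe()["wrist_force"])
E
python3 -m crank '[[0,0,0,0,0,0,0.045],[0,0,0,0,0,0,0.045],[0,0,0,0,0,0,0.045],[0,0,0,0,0,0,0.045]]'
python3 - <<'E'
from h import *
f=look()
g=grab_frame("scene");H=hsv(g);m=np.zeros((480,640),bool);m[180:260,310:375]=1
for x in blobs(m&(H[...,0]<16)&(H[...,1]>200)&(H[...,2]>140),30): print("scene orange",x)
for z in (83+67,83+71,83+78): print(proj(g,(499.5,95.4,z)))
o=[cv2.resize(g["pixels"][190:270,305:385],(400,400),interpolation=cv2.INTER_CUBIC),cv2.resize(f["pixels"][180:440,190:450],(400,400))]
cv2.imwrite("pics/d1.png",np.hstack(o))
E
```

```text
clock: 14.25
position: [499.8, 94.4, 112.4]
eef_rot: [-3.141, 0.001, -2.959]
wrist_force: [-0.7, 0.1, 5.1]
finger_gap: 0.493
finger_force: 60.4
white (array([336.7, 349.8]), array([326, 341,  22,  19, 330], dtype=int32)) [505.3 102.1 176.6]
ellipse ((323.1148986816406, 319.7199401855469), (87.12662506103516, 99.04865264892578), 88.09549713134766) [492.1  93.9 176.6]
[499.8  94.4 112.4] [-3.141e+00  1.000e-03 -2.959e+00] [-0.033  0.255  1.749 -0.     1.137 -1.786] 0.4931818573580795
[ 0.11644479 -0.50942017  5.32866414]
clock: 14.7
position: [499.3, 94.6, 111.7]
eef_rot: [3.141, -0.001, -2.959]
wrist_force: [-0.2, 0.2, -0.2]
finger_gap: 0.527
finger_force: 0.0
white (array([338. , 352.1]), array([327, 343,  23,  19, 334], dtype=int32)) [505.8 103.  175.9]
ellipse ((324.3206481933594, 322.1494445800781), (86.79508972167969, 99.79222106933594), 87.33252716064453) [492.6  94.7 175.9]
[499.3  94.6 111.7] [ 3.141e+00 -1.000e-03 -2.959e+00] [-0.033  0.255  1.749  0.     1.137 -1.786] 0.5265449861471568
scene orange (array([343.4, 233.8]), array([335, 227,  19,  12, 107], dtype=int32))
[344.94103988 228.89571401]
[345.02352964 227.76287178]
[345.16918986 225.76250173]
```

The knob image shrank from 103 to 99 px, meaning it sits about 7 mm lower, so the bolt dropped off the thread start. The dot is 0.19 rad past the mark. I'll lower, grip and turn forward in two strokes.

```bash
python3 -m crank '[[0,0,0,0,0,0.003,0.052],[0,0,0,0,0,0.003,0.052],[0,0,0,0,0,0,0.03],[0,0,0,0,0,0,0.03],[0,0,0,0,0,0,0.03],[0,0,0,0,0,0,0.03]]'
python3 -m crank '[[0,0,0.135,0,0,0.0003,0.03],[0,0,0.135,0,0,0.0003,0.03],[0,0,0.135,0,0,0.0003,0.03],[0,0,0.135,0,0,0.0003,0.03],[0,0,0.135,0,0,0.0003,0.03],[0,0,0.135,0,0,0.0003,0.03],[0,0,0,0,0,0,0.03]]'
```

```text
clock: 15.4
position: [499.3, 94.5, 105.8]
eef_rot: [3.142, -0.001, -2.959]
wrist_force: [-0.6, 0.3, -2.4]
finger_gap: 0.494
finger_force: 60.9
clock: 16.1
position: [499.4, 94.6, 104.1]
eef_rot: [3.141, -0.0, 2.513]
wrist_force: [0.2, -0.6, -3.2]
finger_gap: 0.491
finger_force: 60.9
```

```bash
python3 -m crank '[[0,0,0.135,0,0,0.0003,0.03],[0,0,0.135,0,0,0.0003,0.03],[0,0,0.135,0,0,0.0003,0.03],[0,0,0.135,0,0,0.0003,0.03],[0,0,0.135,0,0,0.0003,0.03],[0,0,0.135,0,0,0.0003,0.03],[0,0,0.135,0,0,0.0003,0.03],[0,0,0.135,0,0,0.0003,0.03],[0,0,0.135,0,0,0.0003,0.03],[0,0,0,0,0,0,0.03]]'
python3 -m crank '[[0,0,0.135,0,0,0.0003,0.03],[0,0,0.135,0,0,0.0003,0.03],[0,0,0.135,0,0,0.0003,0.03],[0,0,0.135,0,0,0.0003,0.03],[0,0,0.135,0,0,0.0003,0.03],[0,0,0.135,0,0,0.0003,0.03],[0,0,0.135,0,0,0.0003,0.03],[0,0,0.135,0,0,0.0003,0.03],[0,0,0.135,0,0,0.0003,0.03],[0,0,0,0,0,0,0.03]]'
python3 - <<'E'
from h import *
f=look(58);print(env.observe()["wrist_force"])
E
```

```text
clock: 17.1
position: [499.7, 94.5, 101.5]
eef_rot: [3.141, -0.0, 1.301]
wrist_force: [0.7, -0.4, -2.8]
finger_gap: 0.493
finger_force: 61.0
clock: 18.1
position: [499.9, 94.2, 98.9]
eef_rot: [3.141, -0.001, 0.088]
wrist_force: [1.2, -2.1, -2.1]
finger_gap: 0.494
finger_force: 61.0
white (array([304. , 238.5]), array([294, 228,  21,  22, 291], dtype=int32)) [538.4 105.6 156.9]
white (array([337.4, 362.2]), array([326, 353,  23,  19, 350], dtype=int32)) [481.6  86.8 156.9]
ellipse ((322.3426513671875, 330.57086181640625), (89.57608032226562, 103.44947814941406), 90.9398193359375) [497.4  94.9 156.9]
[499.9  94.2  98.9] [ 3.141e+00 -1.000e-03  8.800e-02] [-3.300e-02  2.700e-01  1.766e+00 -1.000e-03  1.106e+00  1.450e+00] 0.4943055656413991
[ 2.00389456 -1.85531237 -3.48302208]
```

```bash
python3 -m crank '[[0,0,0,0,0,0,0.06],[0,0,0,0,0,0,0.06],[0,0,0,0,0,0,0.06],[0,0,0,0,0,0,0.06],[0,0,-0.135,0,0,0,0.06],[0,0,-0.135,0,0,0,0.06],[0,0,-0.135,0,0,0,0.06],[0,0,-0.135,0,0,0,0.06],[0,0,-0.135,0,0,0,0.06],[0,0,-0.135,0,0,0,0.06],[0,0,-0.135,0,0,0,0.06],[0,0,-0.135,0,0,0,0.06]]'
python3 -m crank '[[0,0,-0.135,0,0,0,0.06],[0,0,-0.135,0,0,0,0.06],[0,0,-0.135,0,0,0,0.06],[0,0,-0.135,0,0,0,0.06],[0,0,-0.135,0,0,0,0.06],[0,0,-0.135,0,0,0,0.06],[0,0,-0.135,0,0,0,0.06],[0,0,-0.135,0,0,0,0.06]]'
python3 -m crank '[[0,0,-0.135,0,0,0,0.06],[0,0,-0.135,0,0,0,0.06],[0,0,-0.135,0,0,0,0.06],[0,0,-0.135,0,0,0,0.06],[0,0,-0.135,0,0,0,0.06],[0,0,-0.135,0,0,0,0.06],[0,0,-0.135,0,0,0,0.06],[0,0,-0.135,0,0,0,0.06],[0,0,0,0,0,0,0.06]]'
python3 -m crank '[[0,0,0,0,0,0,0.03],[0,0,0,0,0,0,0.03],[0,0,0,0,0,0,0.03],[0,0,0,0,0,0,0.03],[0,0,0,0,0,0,0.03]]'
python3 - <<'E'
from h import *
f=look(58);H=hsv(f);m=np.zeros((480,640),bool);m[200:450,220:420]=1
for x in blobs(m&(H[...,1]<70)&(H[...,2]>190),20): print(x)
E
```

```text
clock: 19.35
position: [499.4, 94.6, 98.9]
eef_rot: [-3.142, -0.0, 1.17]
wrist_force: [-0.3, 0.1, -0.3]
finger_gap: 0.703
finger_force: 0.0
clock: 20.15
position: [499.4, 94.6, 98.8]
eef_rot: [3.142, -0.0, 2.25]
wrist_force: [0.4, -0.2, -0.1]
finger_gap: 0.702
finger_force: 0.0
clock: 21.05
position: [499.4, 94.6, 98.8]
eef_rot: [3.142, -0.0, -2.957]
wrist_force: [0.7, -0.5, -0.5]
finger_gap: 0.705
finger_force: 0.0
clock: 21.55
position: [499.6, 94.6, 99.1]
eef_rot: [-3.142, 0.0, -2.96]
wrist_force: [-0.5, -0.1, 4.2]
finger_gap: 0.493
finger_force: 60.3
white (array([310.5, 304. ]), array([299, 293,  24,  22, 415], dtype=int32)) [489.4  88.2 157.1]
ellipse ((323.2279052734375, 331.1651306152344), (88.08330535888672, 102.70732116699219), 88.18340301513672) [501.5  95.8 157.1]
[499.6  94.6  99.1] [-3.142  0.    -2.96 ] [-0.033  0.269  1.766  0.     1.106 -1.785] 0.4926382895787372
(array([383.3, 204.4]), array([380, 200,   8,  10,  59], dtype=int32))
(array([230.6, 223.3]), array([224, 217,  14,  13, 146], dtype=int32))
(array([407.1, 297.8]), array([399, 276,  18,  52, 254], dtype=int32))
(array([310.6, 304. ]), array([298, 293,  25,  23, 433], dtype=int32))
(array([255.9, 337.3]), array([250, 334,  10,   9,  55], dtype=int32))
(array([389.7, 337.3]), array([386, 334,  11,   9,  58], dtype=int32))
```

```bash
python3 -m crank '[[0,0,0.135,0,0,0.0003,0.03],[0,0,0.135,0,0,0.0003,0.03],[0,0,0.135,0,0,0.0003,0.03],[0,0,0.135,0,0,0.0003,0.03],[0,0,0.135,0,0,0.0003,0.03],[0,0,0.135,0,0,0.0003,0.03],[0,0,0.135,0,0,0.0003,0.03],[0,0,0.135,0,0,0.0003,0.03],[0,0,0.135,0,0,0.0003,0.03],[0,0,0.135,0,0,0.0003,0.03],[0,0,0.135,0,0,0.0003,0.03],[0,0,0,0,0,0,0.03]]'
python3 -m crank '[[0,0,0.135,0,0,0.0003,0.03],[0,0,0.135,0,0,0.0003,0.03],[0,0,0.135,0,0,0.0003,0.03],[0,0,0.135,0,0,0.0003,0.03],[0,0,0.135,0,0,0.0003,0.03],[0,0,0.135,0,0,0.0003,0.03],[0,0,0.135,0,0,0.0003,0.03],[0,0,0.135,0,0,0.0003,0.03],[0,0,0.135,0,0,0.0003,0.03],[0,0,0.135,0,0,0.0003,0.03],[0,0,0.135,0,0,0.0003,0.03],[0,0,0,0,0,0,0.03]]'
cat > fin.py <<'E'
from h import *
f=look(58);H=hsv(f)
g=grab_frame("scene");HG=hsv(g);p=env.observe()["position"];zt=p[2]+58
for n,k,hh in(("wrist",f,H),("scene",g,HG)):
    u,v=proj(k,(512,101,zt));print(n,"expect dot",u,v)
    for x in blobs((hh[...,1]<80)&(hh[...,2]>185),8):
        if np.hypot(*(x[0]-[u,v]))<(90 if n=="wrist" else 22): print(x[0],x[1][4],"top:",cast(k,*x[0],zt).round(1),"115:",cast(k,*x[0],115).round(1))
    print("115 mark px",proj(k,(523.8,106.2,115)))
u,v=proj(g,(505,97,140)).astype(int)
o=[cv2.resize(g["pixels"][v-32:v+32,u-32:u+32],(400,400),interpolation=cv2.INTER_CUBIC),cv2.resize(f["pixels"][150:430,180:460],(400,400))]
cv2.imwrite("pics/fin.png",np.hstack(o))
E
python3 fin.py
```

```text
clock: 22.8
position: [499.9, 94.4, 95.7]
eef_rot: [3.141, 0.0, 1.836]
wrist_force: [-0.1, -0.3, 4.0]
finger_gap: 0.494
finger_force: 60.5
clock: 24.0
position: [500.0, 94.2, 92.5]
eef_rot: [3.141, -0.001, 0.355]
wrist_force: [-0.3, -1.8, 4.6]
finger_gap: 0.494
finger_force: 60.5
white (array([317.2, 239.7]), array([309, 230,  18,  21, 311], dtype=int32)) [535.6 110.5 150.5]
white (array([310.5, 303.9]), array([299, 293,  24,  22, 415], dtype=int32)) [508.  103.4 150.5]
ellipse ((322.6121826171875, 330.9277038574219), (88.89835357666016, 102.89112854003906), 92.45270538330078) [497.4  94.1 150.5]
[500.   94.2  92.5] [ 3.141e+00 -1.000e-03  3.550e-01] [-3.300e-02  2.770e-01  1.773e+00 -1.000e-03  1.090e+00  1.183e+00] 0.49446730045442566
wrist expect dot 319.2393151993035 297.7329062190951
[317.2 239.8] 325 top: [535.6 110.5 150.5] 115: [523.5 106.6 115. ]
[314.8 260.1] 17 top: [527.2 108.5 150.5] 115: [512.7 104.  115. ]
[310.5 303.9] 443 top: [508.  103.4 150.5] 115: [488.   97.5 115. ]
[402.4 297.7] 50 top: [523.9  68.8 150.5] 115: [508.5  52.9 115. ]
[391.  295.9] 33 top: [523.1  73.5 150.5] 115: [507.4  59.1 115. ]
[235.  314.8] 41 top: [492.1 131.4 150.5] 115: [467.5 133.6 115. ]
[255.7 337.2] 57 top: [484.5 120.1 150.5] 115: [457.7 118.9 115. ]
[389.7 337.2] 55 top: [504.5  65.9 150.5] 115: [483.5  49.2 115. ]
115 mark px [318.18673249 239.50103667]
scene expect dot 343.822994013369 234.22178790053601
[323.4 228. ] 84 top: [523.2  58.6 150.5] 115: [502.7  44.5 115. ]
[345.3 233.3] 15 top: [508.4 102.2 150.5] 115: [487.3  89.9 115. ]
[342.9 244.2] 10 top: [533.  112.9 150.5] 115: [512.9 101.  115. ]
[342.  248.8] 23 top: [543.1 117.4 150.5] 115: [523.4 105.8 115. ]
115 mark px [342.05042697 249.01994545]
```

```bash
python3 -m crank '[[0,0,0.12,0,0,0.0003,0.03],[0,0,0.12,0,0,0.0003,0.03],[0,0,0,0,0,0,0.03],[0,0,0,0,0,0,0.03]]'
sed -i 's/+58/+63.5/; s/look(58)/look(63.5)/' fin.py; python3 fin.py | grep -v "^\[[234].*\] [1345][0-9] top.*[123456]\.[0-9] 150"
```

```text
clock: 24.5
position: [499.9, 94.2, 91.8]
eef_rot: [3.141, -0.001, 0.118]
wrist_force: [0.5, -2.9, 5.0]
finger_gap: 0.498
finger_force: 60.6
white (array([305. , 242.5]), array([295, 232,  21,  22, 312], dtype=int32)) [538.5 106.2 155.3]
white (array([310.5, 304. ]), array([299, 294,  24,  21, 415], dtype=int32)) [512.8 101.4 155.3]
ellipse ((322.4839172363281, 330.7565612792969), (88.05238342285156, 102.69583892822266), 91.25877380371094) [501.   95.2 155.3]
[499.9  94.2  91.8] [ 3.141e+00 -1.000e-03  1.180e-01] [-3.300e-02  2.780e-01  1.774e+00 -1.000e-03  1.089e+00  1.420e+00] 0.49753599931569953
wrist expect dot 311.2724644130535 305.92703535279145
[304.9 242.6] 321 top: [538.4 106.2 155.3] 115: [523.5 106.7 115. ]
[310.6 304. ] 445 top: [512.8 101.4 155.3] 115: [489.2 100.2 115. ]
[255.8 337.2] 56 top: [494.7 122.1 155.3] 115: [464.9 128.  115. ]
[389.8 337.1] 54 top: [501.2  67.3 155.3] 115: [473.6  54.5 115. ]
[276.8 365.8] 26 top: [481.4 112.5 155.3] 115: [447.  115.1 115. ]
115 mark px [305.93546032 242.08041465]
scene expect dot 343.91904578622257 232.86282108656587
[323.9 226.7] 114 top: [522.8  59.5 155.3] 115: [499.3  43.4 115. ]
[343.5 233.3] 14 top: [513.4 100.9 155.3] 115: [489.4  86.8 115. ]
[342.  248.8] 23 top: [545.8 119.  155.3] 115: [523.4 105.8 115. ]
115 mark px [342.05042697 249.01994545]
```

View pics/fin.png

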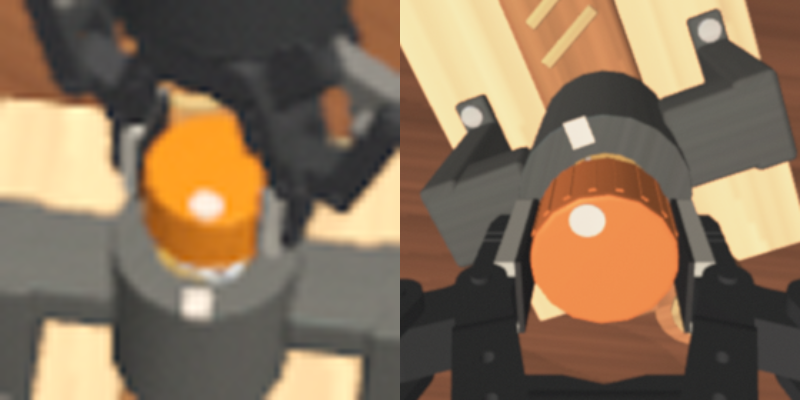

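The picture shows the dot in line with the mark in both views: scene (343.5,233) over (342,249). The bolt is upright, sunk and gripped at 61 N. Measured dot angle is 0.41 rad against 0.43 rad for the mark, so I'm handing in.

```bash
python3 -c "
from plant import env
print(env.close_job())"
```

```text
the job is handed in; nothing more can be done
None
```

I've handed the job in at about 25 s: the orange bolt was stood in the boss, backed off until it dropped, then turned forward one full turn. The dot is back at the mark (0.41 vs 0.43 rad), and the bolt is upright and still gripped.

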